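Load the bench leak tester and screw its lid down snug

TASK

Set the leak tester up for a run and start it: move the steel calibration slug from the pot to its white parking cup, stand every loose cell upright in the pot's divided insert, one to a compartment, then set the domed lid over them and screw it down clockwise by its handle until it pulls up snug on the gasket, stopping as soon as the turning effort has clearly risen, so that the gasket is squeezed but never crushed. Let go of the lid, then press the start button on the switch box all the way in. Leave the flat battery pack, the pair of orange side cutters and the black tape roll where they lie.

Things in the scene. Friction and masses are not known exactly. Their poses are not given: they have to be found in the camera images.
- leak_tester: Bench leak tester, fixed. Origin on the pot's axis at bench height, z up. Base plate 10 mm thick, x -90..+114, y -115..+91 mm, with a tongue to the parking cup. Pot neck: outer radius 56, inner radius 50 mm, rim at z 45 mm. Inside: rubber floor at z 22 mm and two crossed white dividers along the tester's x and y axes (8 mm thick, tops at z 43 mm) that make four compartments. A grey switch box 46 mm high stands at (78, -78) mm.
- gauge (a point): Top of the dial gauge on the base plate, at (90, 64, 64) mm from the tester's origin, 42 mm wide: keep clear of it.
- pot_seat (a point): On the pot's axis at the top of the free gasket, 20 mm above the bench: where the seated lid's origin comes. The gasket is a black rubber ring round the foot of the neck, radius 61 to 73 mm.
- thread_entry (a point): Entry end (underside, radius 63 mm, about 40 mm above the bench) of one of the three thread ramps outside the neck, at 0 deg from the tester's x axis; the others start at 120 and 240 deg. Right-hand three-start thread: seen from above each ramp, 2.8 mm thick, runs clockwise from there over 207 deg and comes down 4.5 mm per rad; 6.6 mm are open between one ramp and the next.
- slot_a (a point): Floor centre of the compartment at +x +y of the tester: where the foot of an upright cell belongs (22.5, 22.5, 22 mm from the tester's origin); about 2.5 mm of play all round.
- slot_b (a point): Same for the compartment at -x +y.
- slot_c (a point): Same for the compartment at -x -y.
- slot_d (a point): Same for the compartment at +x -y.
- slug: Calibration slug of solid steel, 0.16 kg, standing in one compartment of the pot: body 28 mm across and 32 mm high, on it a slim knurled grip 18 mm across and 34 mm high (66 mm in all). Origin: centre of its foot, z up.
- slug_park (a point): Floor centre of the slug's parking cup (white ring, inner diameter 36 mm, rim 10 mm above this floor, 22 mm above the bench) on the front left of the tester's plate, (-52, 116, 12) mm from the tester's origin.
- gasket (a joint): Squeeze of the gasket, m: 0 free, 0.0003 under the lid's weight, snug from 0.0008, crushed above 0.003; 12 N per mm, so a 36 N push down crushes it too. Turning the lid takes about 0.1 N m (more if pressed down) until its lugs are 2.6 rad past the entry ends, then rises: 0.2 at 0.8 mm, 0.3 at 1.3 mm; snug is 0.25 to 0.4 N m, 2.75 to 2.95 rad past; further on jerky, 0.4 to 0.8; crushed near 3.2 rad.
- pot_lid: Domed steel screw lid, loose, 0.38 kg, standing mouth down on the bench. Origin: centre of the skirt's lower edge, z up. Outer diameter 142 mm, inner 132 mm, dome top at z 77 mm, inner ceiling at z 72 mm, so it clears cells standing in the pot. On the neck it has 3 mm of play sideways all round. Turned clockwise it comes down 4.5 mm per rad; it stays where it is left, so the handle can be regripped.
- lid_lug (a point): Inner tip, radius 59 mm, of one of three lugs inside the skirt (5 mm thick, centre 6 mm above its edge), at 0, 120 and 240 deg from the lid's x axis. Lowered level over the neck the lugs rest on the ramps at any yaw; turned clockwise they run in under the next entry ends. Soonest so with lid yaw minus tester yaw just above 0 (modulo 120 deg): the lid then rests about 10 mm above its seat.
- lid_handle (a point): Centre of the top face of the lid's black bar handle, 109 mm above the lid's origin, on its axis. The bar is 86 mm long along the lid's x axis, 16 mm thick along its y axis and stands 32 mm high above the dome.
- start (a joint): Travel of the start button, m: 0 out, 0.005 fully in; a 5 N spring pushes it back. It counts as pressed beyond 0.004.
- start_top (a point): Centre of the button's top face (round, 22 mm across), about 64 mm above the bench; pressed straight down.
- cell_1: Cylindrical cell, grey sleeve with a steel button on top, 32 mm diameter, 66 mm high, 0.13 kg, standing on the bench; origin: centre of its foot, z up. Three or four such cells are present (None while absent); any cell may go in any compartment.
- cell_2: Cylindrical cell, grey sleeve with a steel button on top, 32 mm diameter, 66 mm high, 0.13 kg, standing on the bench; origin: centre of its foot, z up. Three or four such cells are present (None while absent); any cell may go in any compartment.
- cell_3: Cylindrical cell, grey sleeve with a steel button on top, 32 mm diameter, 66 mm high, 0.13 kg, standing on the bench; origin: centre of its foot, z up. Three or four such cells are present (None while absent); any cell may go in any compartment.
- cell_4: Cylindrical cell, grey sleeve with a steel button on top, 32 mm diameter, 66 mm high, 0.13 kg, standing on the bench; origin: centre of its foot, z up. Three or four such cells are present (None while absent); any cell may go in any compartment.
- hero_pack: Flat black battery pack lying in the white tray, 89 x 56 x 19 mm; a bystander, leave it.
- side_cutters: Side cutters with orange handles lying on the bench, 119 x 85 x 12 mm; a bystander, leave it.
- tape_black: Roll of black tape lying flat, 67 mm across, 18 mm high; a bystander, leave it.
Mind the look-alikes: they are no part of the job. What is shaped like the cell_4 but blue or yellow is not meant.

How it is judged:
By the outcome, as a careful person would: the job done as asked, in the order asked, and still so for the second after the job is handed in, with the robot touching nothing.
Of cell_1, cell_2, cell_3, cell_4 only 3 to 4 are there at a start; the rules pass over those that are not, and their reading is None.
At some moment in a run one of pot_lid may be knocked a few centimetres aside while the robot is not near it.
Once in a run the grip may slacken for a moment while it holds something.
It also fails if it takes over 208 s, if anything falls off the work surface, if the arm or the gripper's body presses on something with over 40 N, if the wrist force passes 120 N, or if a joint passes its speed limit or range.

ROBOT

A 6-joint arm with a two-finger parallel gripper is mounted at the origin on a cart in front of the work surface, level with it; the furniture and walls round the work are solid. World frame = base frame: x ahead of the robot, y to its left, z up, the work surface at z = 0. Lengths are in m, angles in degrees, forces in N, time in s.
With the tool pointing down it reaches from about 0.375 to 0.9 m from the base axis. Payload 3.1 kg.
Tool frame: the origin (TCP) lies at the very end of the fingers, on their centre line; the grasp point (between the pads) lies 19 mm behind it; z points along the fingers, y is the line along which they close (so a half turn about z gives the same grasp; the last joint's range is limited). The gripper opens to 87 mm and grips with 3 to 60 N. Pads are 19 mm wide; open, the fingers measure 117 mm over their backs; the gripper's body (75 mm by 190 mm) begins 51 mm behind the grasp point.
Start: joints at [-76.633, 30.224, 82.088, -0, 67.689, -10.227], TCP at [0.25, -0.573, 0.223] pointing down, gripper open.
Joint ranges: [-176.69, 176.69], [-43.24, 126.21], [12.49, 139.97], [-82, 262], [0, 151.66], [-163.58, 163.58]. Speed limits (degrees/s): [159.86, 159.86, 180, 180, 180, 180].

INTERFACE

Orientations are given as a 3x3 rotation matrix whose columns are the frame's x, y, z axes.
In Python, from rig import readout, cams, bot gives the robot as it stands.
- The arm moves only by the shell command python3 -m inch 'ROWS'. ROWS is JSON, a list of rows, each a list of 5 numbers: the shift along the world's x, y, z in cm, then the turn about the world's z in degrees, then the finger opening in cm, from 0 to 8.7. In form: [[dx, dy, dz, twist, fingers], ...]. A call has 1 to 10 rows; each row is the pose to reach, as a shift and turn from the pose commanded when the call began; what a row does not reach only later rows make up. A row lasts 1/12 s, in which the tool goes at most 41.7 mm and 7.16 degrees, less where a joint would pass 70% of its speed; a pose out of reach is approached as far as the arm can. A call with a gripper value outside its range is refused whole. The fingers move at their own pace and stop on an object; the grip force is fixed at half the most. Time passes only in rows, so rows that repeat a pose let the fingers close. It gives the time, the measured TCP pose, the force, the opening and the grip force at its end, in the units of the state.
- readout.read_state(): the state, without advancing time (a new reading comes with each control period).
- cams.capture(name): name is "side" or "top"; returns a dict with "image" (480x640x3 uint8, blue, green, red), "intrinsics" (3x3 intrinsics, pixels), "k1" (the pictures are not rectified: a ray, as slopes to the right and down, at radius r is drawn at 1 + k1 r^2 times it, then the intrinsics apply), "xyz" and "rotation" of the camera in the world. Camera axes: x right, y down, z forward; pixel columns grow to the right and rows downward; lengths in m; the calibration is good to about 2 mm. A picture is of the moment at which its call begins. There is no depth.
- bot.hand_in(): hands the job in; it is judged then, once.
The state is a dict: "time_s": time; "joint_positions": joint angles; "qvel": joint speeds; "tau": joint torques, N m; "position": TCP position; "tcp_rot": TCP orientation; "force": force on the tool from outside, world axes, zero at the start; "moment": the same for the moment, N m; "opening": opening from 0.0 (shut) to 1.0 (fully open); "grasp_force": force on a finger pad.
Only numpy, scipy, OpenCV 4.12 (cv2) and the standard library are available. Lean on these libraries where they do the work, as an engineer would, in place of code of your own. Each camera call takes 0.05 s, during which the arm holds its last target. There are 200 camera calls.

## Working session

There is one attempt and no reset: what is moved stays moved. The work goes in short steps, Python scripts to look and compute and a shell command to move; the robot and the scene stay as the last step left them, time stands still between calls to the robot, and variables do not carry over. Pictures are saved under pics/ and viewed, at most 14 in all, crops included, and the job is handed in when it is done.

```bash
ls; mkdir -p pics; cat > h.py <<'E'
import numpy as np, cv2
from rig import readout, cams, bot
def cap(n):
    c=cams.capture(n); return c
def ray(c,u,v):
    K=np.array(c["intrinsics"]); d=np.array([(u-K[0,2])/K[0,0],(v-K[1,2])/K[1,1]])
    s=d.copy()
    for _ in range(30): s=d/(1+c["k1"]*(s@s))
    r=np.array(c["rotation"])@np.array([s[0],s[1],1]); return np.array(c["xyz"]),r/np.linalg.norm(r)
def onz(c,u,v,z):
    o,r=ray(c,u,v); return o+r*(z-o[2])/r[2]
def proj(c,p):
    q=np.array(c["rotation"]).T@(np.array(p)-c["xyz"]); s=q[:2]/q[2]; s=s*(1+c["k1"]*(s@s)); K=np.array(c["intrinsics"])
    return np.array([K[0,0]*s[0]+K[0,2],K[1,1]*s[1]+K[1,2]])
def tri(c1,p1,c2,p2):
    o1,r1=ray(c1,*p1);o2,r2=ray(c2,*p2)
    t=np.linalg.lstsq(np.c_[r1,-r2],o2-o1,rcond=None)[0]
    a=o1+r1*t[0];b=o2+r2*t[1]; return (a+b)/2,np.linalg.norm(a-b)
E
python3 - <<'E'
from h import *
import pickle
for n in("side","top"):
    c=cap(n); pickle.dump(c,open(n+".pkl","wb")); cv2.imwrite(f"pics/{n}0.png",c["image"]); print(n,c["xyz"],np.round(c["rotation"],3).tolist(),np.array(c["intrinsics"]).tolist(),c["k1"])
s=readout.read_state(); print(s["time_s"],s["position"],np.round(s["tcp_rot"],3).tolist(),s["opening"])
E
```

```text
pics
side [ 0.48821471 -0.88804855  0.87446152] [[0.994, -0.07, 0.082], [-0.107, -0.648, 0.754], [0.0, -0.759, -0.651]] [[502.20880780054165, 0.0, 314.9985607240735], [0.0, 502.20880780054165, 235.764656493083], [0.0, 0.0, 1.0]] -0.011614566154008776
top [4.15452703e-01 3.92910902e-05 1.44791405e+00] [[-0.016, -0.989, 0.146], [-1.0, 0.018, 0.01], [-0.012, -0.146, -0.989]] [[525.0495393301402, 0.0, 319.6740299671719], [0.0, 525.0495393301402, 242.92191430456938], [0.0, 0.0, 1.0]] -0.13892050400668532
0.1 [ 0.25000955 -0.57209889  0.22166134] [[0.916, 0.4, -0.0], [0.4, -0.916, 0.002], [0.0, -0.002, -1.0]] 1.0017936498888278
```

View pics/top0.png

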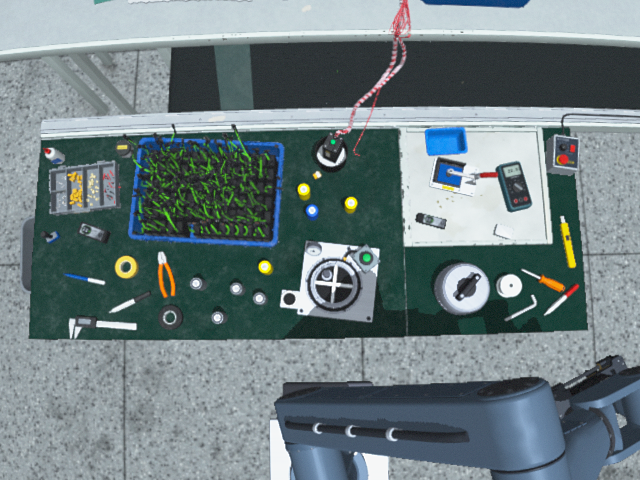

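View pics/side0.png

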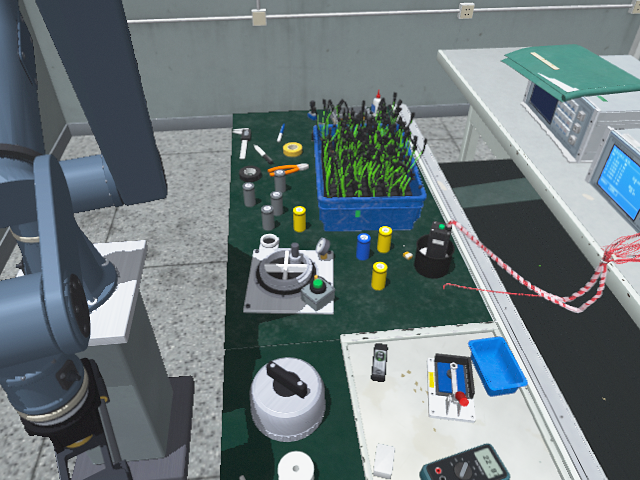

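Top view: grey cells with bright buttons are at (197,284), (237,289), (260,298) and (218,317). The pot is at (333,286), cup (291,299), green button (367,258), lid (462,288), gauge (313,247). Look-alikes are the yellow ones at (304,191), (350,204), (265,267) and the blue one at (312,211). The white roll (508,285) and tape (171,317) are not cells either.

```bash
python3 - <<'E'
from h import *
import pickle
t=pickle.load(open("top.pkl","rb"));s=pickle.load(open("side.pkl","rb"))
a=cv2.resize(t["image"][235:335,180:390],None,fx=3.8,fy=3.8,interpolation=cv2.INTER_CUBIC)
cv2.imwrite("pics/c1.png",a)
b=s["image"][160:320,225:345]
b=cv2.resize(b,None,fx=3.7,fy=3.7,interpolation=cv2.INTER_CUBIC)
l=cv2.resize(t["image"][250:325,425:500],None,fx=4,fy=4,interpolation=cv2.INTER_CUBIC)
d=np.zeros((592,444+300,3),np.uint8);d[:,:444]=b;d[:300,444:]=l
cv2.imwrite("pics/c2.png",d)
for n,u,v,z in [("cell",197,283,.066),("cell",237,288,.066),("cell",260,297,.066),("cell",218,316,.066),("pot",333,286,.045),("cup",291,299,.022),("btn",367,258,.064),("lid",466,286,.109),("gauge",313,247,.064)]:
    print(n,np.round(onz(t,u,v,z),3))
E
```

```text
cell [0.517 0.342 0.066]
cell [0.503 0.234 0.066]
cell [0.478 0.173 0.066]
cell [0.43  0.285 0.066]
pot [ 0.505 -0.02   0.045]
cup [0.474 0.094 0.022]
btn [ 0.577 -0.111  0.064]
lid [ 0.494 -0.361  0.109]
gauge [0.609 0.032 0.064]
```

View pics/c1.png

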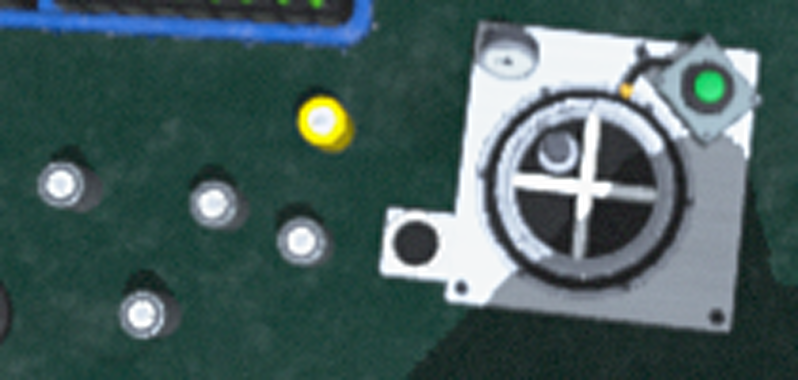

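View pics/c2.png

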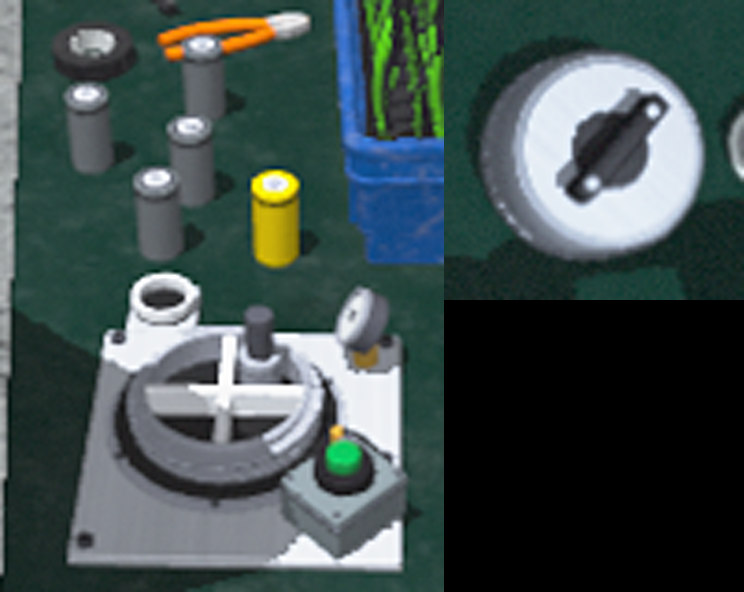

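The crops confirm four plain grey cells, no blue or yellow among them, and the slug in slot_a (c1 (555,150), c2 (259,315)). Next I triangulate from both views.

```bash
cat > m.py <<'E'
from h import *
import pickle
t=pickle.load(open("top.pkl","rb"));s=pickle.load(open("side.pkl","rb"))
T=lambda p:((p[0]+.5)/3.8-.5+180,(p[1]+.5)/3.8-.5+235)
S=lambda p:((p[0]+.5)/3.7-.5+225,(p[1]+.5)/3.7-.5+160)
def bright(c,p,w=5,th=185):
    x,y=map(lambda q:int(round(q)),p); g=c["image"][y-w:y+w+1,x-w:x+w+1].min(2).astype(float); m=np.clip(g-th,0,None)
    yy,xx=np.mgrid[-w:w+1,-w:w+1]; return (x+(m*xx).sum()/m.sum(),y+(m*yy).sum()/m.sum())
for a,b in [((62,184),(202,46)),((213,203),(190,127)),((302,241),(157,180)),((143,315),(87,95))]:
    pa,pb=bright(t,T(a)),bright(s,S(b),4); print("cell",np.round(pa,1),np.round(pb,1),[np.round(q,4) for q in tri(t,pa,s,pb)],"z66:",np.round(onz(t,*pa,.066),4)[:2],np.round(onz(s,*pb,.066),4)[:2])
def green(c):
    h=cv2.cvtColor(c["image"],cv2.COLOR_BGR2HSV); m=cv2.inRange(h,(55,150,120),(75,255,255)); 
    n,l,st,ce=cv2.connectedComponentsWithStats(m); return [(tuple(ce[i]),st[i,4]) for i in range(1,n) if st[i,4]>25]
def near(c,p): return min(green(c),key=lambda g:np.hypot(g[0][0]-p[0],g[0][1]-p[1]))[0]
pa,pb=near(t,T((710,87))),near(s,S((344,455)));print("btn",pa,pb,tri(t,pa,s,pb))
print("cup",tri(t,T((415,243)),s,S((166,297))))
print("cross",tri(t,T((583,187)),s,S((223,403))))
print("slugtop",tri(t,T((557,147)),s,S((259,315))))
M=np.array([[114,91],[114,-115],[-90,-115],[-90,91]])/1e3
for n,c,P in(("top",t,[T(p) for p in [(480,22),(760,50),(730,330),(447,300)]]),("side",s,[S(p) for p in [(403,335),(400,568),(70,563),(107,330)]])):
    W=np.array([onz(c,*p,.010)[:2] for p in P]); mm=M-M.mean(0);w=W-W.mean(0)
    y=np.arctan2((mm[:,0]*w[:,1]-mm[:,1]*w[:,0]).sum(),(mm*w).sum()); R=np.array([[np.cos(y),-np.sin(y)],[np.sin(y),np.cos(y)]])
    o=W.mean(0)-R@M.mean(0); print("tester",n,o,np.degrees(y),np.round(W-(o+M@R.T),4).tolist())
L=lambda p:((p[0]+.5)/4-.5+425,(p[1]+.5)/4-.5+250)
h=[tri(t,L((208,108)),s,(272,368)),tri(t,L((146,184)),s,(304,392)),tri(t,L((208,108)),s,(304,392)),tri(t,L((146,184)),s,(272,368))]
for q in h: print("handle end",q)
E
python3 m.py
```

```text
cell [195.6 283. ] [279.3 171.5] [array([0.5175, 0.3459, 0.0651]), np.float64(0.0)] z66: [0.5174 0.3457] [0.5174 0.3445]
cell [235.4 288.1] [275.5 193.4] [array([0.5019, 0.2386, 0.0651]), np.float64(0.0013)] z66: [0.5025 0.2385] [0.5013 0.2372]
cell [258.7 298. ] [267.  207.7] [array([0.4756, 0.1765, 0.0648]), np.float64(0.0)] z66: [0.4756 0.1764] [0.4756 0.175 ]
cell [216.7 317.4] [247.7 185.1] [array([0.4257, 0.2885, 0.0638]), np.float64(0.0005)] z66: [0.4259 0.2881] [0.4256 0.2853]
btn (np.float64(366.1764705882353), np.float64(257.37254901960785)) (np.float64(317.0483870967742), np.float64(282.93548387096774)) (array([ 0.57801618, -0.10926139,  0.06256689]), np.float64(0.0015035788551090125))
cup (array([0.47579433, 0.10041116, 0.01764384]), np.float64(0.001624890006315615))
cross (array([ 0.51092533, -0.02044627,  0.02824971]), np.float64(0.0028980683359852003))
slugtop (array([ 0.53598914, -0.00229991,  0.08609095]), np.float64(0.00027536231133177446))
tester top [ 0.51201498 -0.0227932 ] -7.258053973900131 [[-0.0014, -0.001], [0.0004, -0.0002], [0.0011, 0.0017], [-0.0001, -0.0005]]
tester side [ 0.51187316 -0.02546728] -7.521713879803282 [[0.001, 0.002], [-0.0022, -0.0015], [0.0013, -0.0028], [-0.0001, 0.0023]]
handle end (array([ 0.49214268, -0.38021611,  0.1496329 ]), np.float64(0.045361214151864594))
handle end (array([ 0.49857253, -0.36565366,  0.03799372]), np.float64(0.05129790077736628))
handle end (array([ 0.52080326, -0.39621904,  0.08767232]), np.float64(0.002603989664739507))
handle end (array([ 0.46936215, -0.34912147,  0.10071228]), np.float64(0.0019727568380461893))
```

Measured positions agree with the tester's geometry: button, cup and slug all fall within 1.5 mm for origin (0.5115,-0.0225), yaw -7.4°. I start with the slug, closing along a diagonal at -52°.

```bash
python3 -m inch '[[14,28,0,14,6],[14,28,0,14,6],[14,28,0,14,6],[14,28,0,14,6],[14,28,0,14,6],[14,28,0,14,6],[14,28,0,14,6],[14,28,0,14,6],[14,28,0,14,6],[14,28,0,14,6]]'; python3 -m inch '[[14.6,29,-8,0,5],[14.6,29,-8,0,5],[14.6,29,-8,0,5],[14.6,29,-8,0,5],[14.6,29,-8,0,5],[14.6,29,-8,0,5],[14.6,29,-8,0,5],[14.6,29,-8,0,5],[14.6,29,-8,0,5],[14.6,29,-8,0,5]]'; python3 -c "
from h import *
s=readout.read_state();print(s['position'],np.degrees(np.arctan2(s['tcp_rot'][1][1],s['tcp_rot'][0][1])),s['force'],s['joint_positions'])
for n in('top','side'): cv2.imwrite(f'pics/{n}1.png',cap(n)['image'])"
```

```text
time_s: 0.93
position: [0.3905, -0.2916, 0.2225]
tcp_rot: [[0.79, 0.613, -0.0], [0.613, -0.79, -0.0], [-0.0, -0.0, -1.0]]
force: [0.4, -1.4, -1.1]
opening: 0.688
grasp_force: 0.0
time_s: 1.77
position: [0.537, -0.0022, 0.1415]
tcp_rot: [[0.791, 0.612, -0.001], [0.612, -0.791, -0.0], [-0.001, -0.0, -1.0]]
force: [-0.6, -0.6, 1.2]
opening: 0.576
grasp_force: 0.0
[ 0.53699528 -0.00223478  0.14153154] -52.24306883795492 [-0.56628958 -0.64848337  1.17697188] [-1.21513745e+01  3.00543133e+01  9.91861997e+01 -3.62487474e-02
  5.08048693e+01  4.01146060e+01]
```

```bash
python3 -m inch '[[-0.1,0,-3,0,4],[-0.1,0,-6,0,4],[-0.1,0,-8.3,0,4],[-0.1,0,-8.3,0,4],[-0.1,0,-8.3,0,1],[-0.1,0,-8.3,0,1],[-0.1,0,-8.3,0,1],[-0.1,0,-8.3,0,1],[-0.1,0,-8.3,0,1],[-0.1,0,-8.3,0,1]]'; python3 -m inch '[[0,0,0,0,1],[0,0,0,0,1],[0,0,1,0,1],[0,0,3,0,1],[0,0,5,0,1],[0,0,6,0,1],[0,0,6,0,1]]'
```

```text
time_s: 2.7
position: [0.5362, -0.003, 0.061]
tcp_rot: [[0.792, 0.61, 0.003], [0.61, -0.792, -0.001], [0.002, 0.002, -1.0]]
force: [-1.6, 0.2, 6.7]
opening: 0.198
grasp_force: 30.0
time_s: 3.28
position: [0.5368, -0.0028, 0.122]
tcp_rot: [[0.792, 0.61, 0.005], [0.61, -0.792, -0.001], [0.003, 0.004, -1.0]]
force: [0.3, 0.4, -1.4]
opening: 0.199
grasp_force: 30.0
```

```bash
python3 -m inch '[[-3,5,0,0,1],[-6.1,10.2,0,0,1],[-6.1,10.2,0,0,1],[-6.1,10.2,0,0,1],[-6.1,10.2,0,0,1],[-6.1,10.2,-1,0,1],[-6.1,10.2,-3,0,1],[-6.1,10.2,-4.5,0,1],[-6.1,10.2,-4.5,0,1]]'; python3 - <<'E'
from h import *
I=[]
for n in('top','side'):
    c=cap(n); u,v=proj(c,[.4755,.0995,.03]).astype(int); I.append(cv2.resize(c['image'][v-50:v+50,u-50:u+50],(400,400),interpolation=cv2.INTER_CUBIC))
cv2.imwrite('pics/p1.png',np.hstack(I))
E
```

```text
time_s: 4.03
position: [0.4733, 0.0984, 0.0721]
tcp_rot: [[0.793, 0.609, -0.004], [0.609, -0.793, -0.0], [-0.004, -0.003, -1.0]]
force: [-1.1, -0.5, -1.4]
opening: 0.194
grasp_force: 30.0
```

View pics/p1.png

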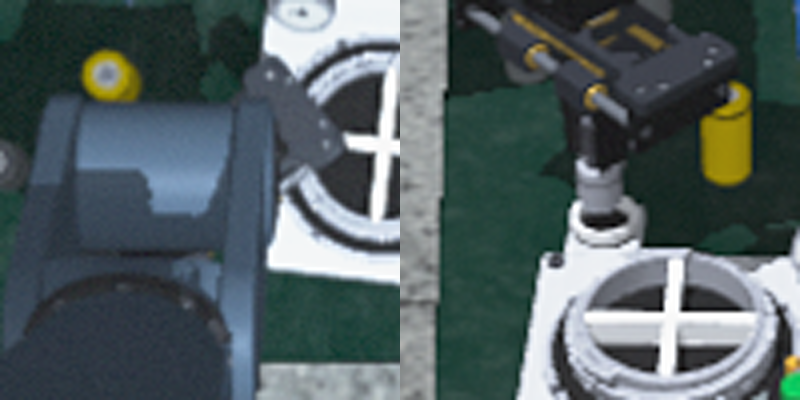

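The slug hangs just over the cup (side crop: slug x≈599, cup x≈607), about 2 mm left of centre. I correct that and lower it.

```bash
python3 -m inch '[[0.2,0.1,0,0,1],[0.2,0.1,-0.7,0,1],[0.2,0.1,-1.4,0,1],[0.2,0.1,-2,0,1],[0.2,0.1,-2,0,1],[0.2,0.1,-2,0,1]]'
```

```text
time_s: 4.63
position: [0.4757, 0.1003, 0.0541]
tcp_rot: [[0.792, 0.61, -0.001], [0.61, -0.792, 0.0], [-0.001, -0.001, -1.0]]
force: [0.4, 0.6, -2.0]
opening: 0.199
grasp_force: 30.0
```

```bash
python3 -m inch '[[0,0,-0.3,0,1],[0,0,-0.3,0,1],[0,0,-0.3,0,1]]';python3 -m inch '[[0,0,0,0,4],[0,0,0,0,4],[0,0,0,0,4],[0,0,0,0,4],[0,0,3,0,5],[0,0,6,0,5],[0,0,8,0,5],[0,3,8,0,5],[0,7.6,8,0,5],[0,7.6,8,0,5]]'; python3 - <<'E'
from h import *
c=cap('side'); v,u=150,215; cv2.imwrite('pics/p2.png',cv2.resize(c['image'][v:v+120,u:u+150],(750,600),interpolation=cv2.INTER_CUBIC))
E
```

```text
time_s: 4.88
position: [0.4761, 0.1003, 0.0515]
tcp_rot: [[0.792, 0.61, -0.0], [0.61, -0.792, -0.0], [-0.0, -0.0, -1.0]]
force: [-0.1, 0.3, -1.8]
opening: 0.195
grasp_force: 30.0
time_s: 5.72
position: [0.4765, 0.1807, 0.1326]
tcp_rot: [[0.791, 0.612, 0.003], [0.612, -0.791, 0.003], [0.004, -0.0, -1.0]]
force: [0.5, 0.1, -0.7]
opening: 0.572
grasp_force: 0.0
```

View pics/p2.png

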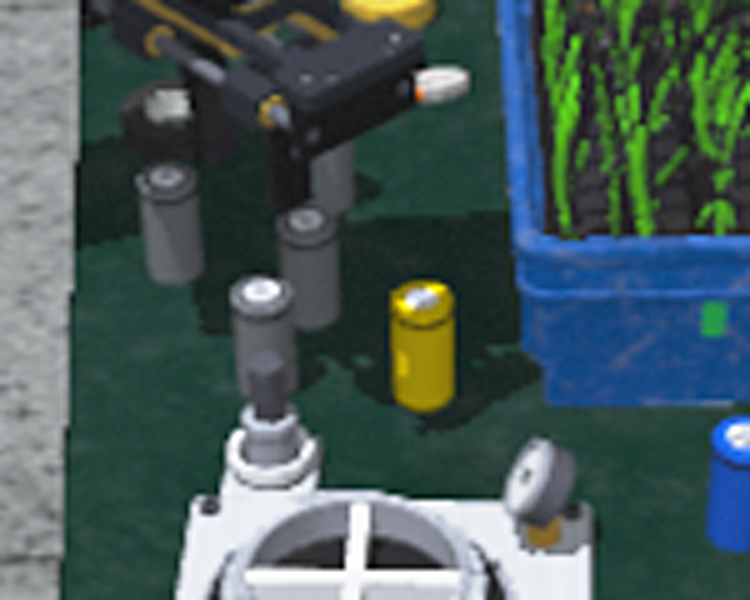

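Slug stands in the cup (270,430). Now cell 3.

```bash
python3 -m inch '[[0,-0.1,0,0,5],[0,-0.1,0,0,5],[0,-0.1,-3,0,5],[0,-0.1,-6,0,5],[0,-0.1,-9,0,5],[0,-0.1,-10,0,5],[0,-0.1,-10,0,5],[0,-0.1,-10,0,5]]';python3 -m inch '[[0,0,0,0,2],[0,0,0,0,2],[0,0,0,0,2],[0,0,0,0,2],[0,0,0,0,2],[0,0,0,0,2]]'
```

```text
time_s: 6.43
position: [0.4762, 0.1744, 0.0315]
tcp_rot: [[0.793, 0.609, -0.001], [0.609, -0.793, -0.0], [-0.001, -0.001, -1.0]]
force: [0.5, 0.2, 0.4]
opening: 0.575
grasp_force: 0.0
time_s: 6.93
position: [0.4768, 0.1755, 0.0326]
tcp_rot: [[0.792, 0.61, 0.002], [0.61, -0.792, 0.0], [0.002, 0.001, -1.0]]
force: [-0.8, 0.7, 5.7]
opening: 0.358
grasp_force: 29.8
```

```bash
python3 -m inch '[[0,0,4,0,2],[0,0,8,0,2],[0,0,10,0,2],[0.3,-5,10,0,2],[0.5,-9,10,0,2],[0.7,-13,10,0,2],[0.8,-17,10,0,2],[0.9,-20,10,0,2],[0.9,-21.7,10,0,2],[0.9,-21.7,10,0,2]]';python3 -m inch '[[0,0,0,0,2],[0,0,-2,0,2],[0,0,-4,0,2],[0,0,-5,0,2],[0,0,-5,0,2],[0,0,-5,0,2]]'; python3 - <<'E'
from h import *
c=cap('side'); v,u=185,225; cv2.imwrite('pics/p3.png',cv2.resize(c['image'][v:v+120,u:u+150],(750,600),interpolation=cv2.INTER_CUBIC))
E
```

```text
time_s: 7.77
position: [0.486, -0.0455, 0.1317]
tcp_rot: [[0.795, 0.606, 0.002], [0.606, -0.795, -0.002], [0.0, 0.002, -1.0]]
force: [-0.6, 0.2, -2.3]
opening: 0.357
grasp_force: 29.8
time_s: 8.27
position: [0.4844, -0.0402, 0.0811]
tcp_rot: [[0.791, 0.612, -0.002], [0.612, -0.791, 0.001], [-0.001, -0.002, -1.0]]
force: [-0.3, -0.6, -1.2]
opening: 0.36
grasp_force: 29.8
```

View pics/p3.png

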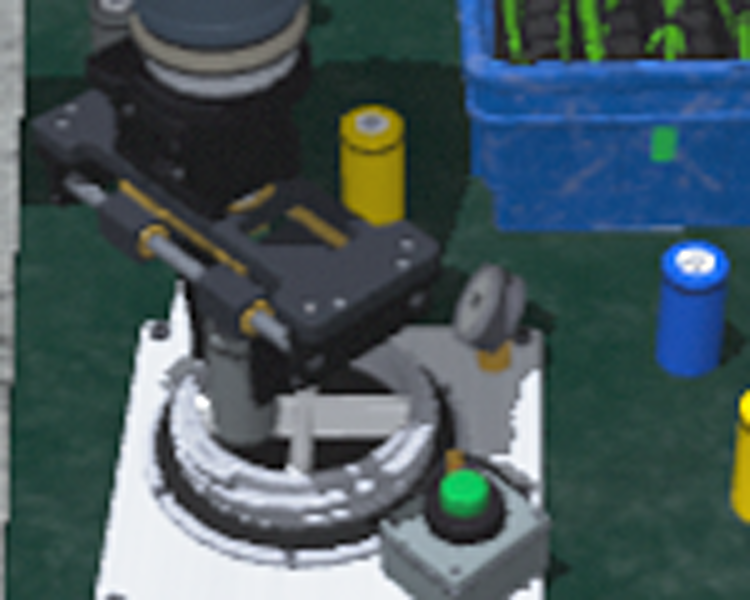

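Cell foot at about (245,435) hangs over the front-left compartment, with the divider crossing at (300,398). Lowering.

```bash
python3 -m inch '[[0.1,-0.1,0,0,2],[0.1,-0.1,0,0,2],[0.1,-0.1,0,0,2]]';python3 -m inch '[[0,0,-0.8,0,2],[0,0,-1.5,0,2],[0,0,-1.5,0,2],[0,0,-1.5,0,2]]'; python3 -m inch '[[0,0,-0.7,0,2],[0,0,-1.1,0,2],[0,0,-1.1,0,2],[0,0,-1.1,0,2]]'
```

```text
time_s: 8.57
position: [0.4868, -0.0427, 0.0823]
tcp_rot: [[0.792, 0.61, 0.002], [0.61, -0.792, -0.001], [0.001, 0.001, -1.0]]
force: [0.4, -0.7, -0.8]
opening: 0.356
grasp_force: 29.8
time_s: 8.9
position: [0.4855, -0.0426, 0.0658]
tcp_rot: [[0.793, 0.61, -0.002], [0.61, -0.793, 0.001], [-0.001, -0.002, -1.0]]
force: [0.8, -0.6, -1.9]
opening: 0.36
grasp_force: 29.8
time_s: 9.23
position: [0.486, -0.0427, 0.0552]
tcp_rot: [[0.792, 0.61, -0.001], [0.61, -0.792, 0.0], [-0.0, -0.001, -1.0]]
force: [-0.0, -0.8, -1.1]
opening: 0.359
grasp_force: 29.9
```

```bash
python3 -m inch '[[0,0,-0.1,0,4.4],[0,0,-0.1,0,4.4],[0,0,-0.1,0,4.4],[0,0,2,0,4.4],[0,0,5,0,4.4],[0.3,5,8,0,5],[0.8,13,8,0,5],[1.2,21,8,0,5],[1.6,26,8,0,5],[1.6,28,7,0,5]]';python3 -m inch '[[0,0,0,0,5],[0,0,0,0,5],[0,0,0,0,5]]'
```

```text
time_s: 10.07
position: [0.4987, 0.1609, 0.1318]
tcp_rot: [[0.793, 0.61, 0.003], [0.61, -0.793, 0.0], [0.002, 0.002, -1.0]]
force: [1.0, -0.3, -0.9]
opening: 0.575
grasp_force: 0.0
time_s: 10.32
position: [0.4977, 0.159, 0.1306]
tcp_rot: [[0.792, 0.611, -0.0], [0.611, -0.792, -0.0], [-0.0, 0.0, -1.0]]
force: [-0.6, -0.4, 0.9]
opening: 0.574
grasp_force: 0.0
```

```bash
python3 -m inch '[[0.4,4,0,0,5],[0.4,7.8,0,0,5],[0.4,7.8,0,0,5],[0.4,7.8,0,0,5],[0.4,7.8,-3,0,5],[0.4,7.8,-6,0,5],[0.4,7.8,-9,0,5],[0.4,7.8,-9.9,0,5],[0.4,7.8,-9.9,0,5],[0.4,7.8,-9.9,0,5]]';python3 -m inch '[[0,0,0,0,2],[0,0,0,0,2],[0,0,0,0,2],[0,0,0,0,2],[0,0,0,0,2],[0,0,0,0,2]]'
```

```text
time_s: 11.15
position: [0.5023, 0.2356, 0.0317]
tcp_rot: [[0.794, 0.608, -0.001], [0.608, -0.794, -0.0], [-0.001, -0.0, -1.0]]
force: [0.6, -0.7, 0.4]
opening: 0.576
grasp_force: 0.0
time_s: 11.65
position: [0.5028, 0.2374, 0.0327]
tcp_rot: [[0.792, 0.61, 0.002], [0.61, -0.792, 0.0], [0.002, 0.001, -1.0]]
force: [-0.5, 0.0, 7.0]
opening: 0.358
grasp_force: 29.9
```

```bash
python3 -m inch '[[0,0,4,0,2],[0,0,8,0,2],[0,0,10,0,2],[0.4,-4,10,0,2],[0.8,-8,10,0,2],[1.2,-12,10,0,2],[1.6,-16,10,0,2],[2,-20,10,0,2],[2.4,-24,10,0,2],[2.7,-27,10,0,2]]';python3 -m inch '[[0.1,-1.5,0,0,2],[0.1,-1.5,0,0,2],[0.1,-1.5,-2,0,2],[0.1,-1.5,-4,0,2],[0.1,-1.5,-5,0,2],[0.1,-1.5,-5,0,2],[0.1,-1.5,-5,0,2],[0.1,-1.5,-5,0,2]]'
```

```text
time_s: 12.48
position: [0.5291, -0.0359, 0.1315]
tcp_rot: [[0.793, 0.609, 0.0], [0.609, -0.793, -0.001], [-0.0, 0.001, -1.0]]
force: [-0.4, -0.4, -1.4]
opening: 0.363
grasp_force: 29.9
time_s: 13.15
position: [0.5305, -0.0475, 0.0821]
tcp_rot: [[0.792, 0.611, 0.001], [0.611, -0.792, -0.0], [0.001, 0.001, -1.0]]
force: [-0.6, -0.0, -0.9]
opening: 0.358
grasp_force: 29.9
```

```bash
python3 -m inch '[[0,0,-0.8,0,2],[0,0,-1.6,0,2],[0,0,-1.6,0,2],[0,0,-1.6,0,2]]'; python3 -m inch '[[0,0,-0.7,0,2],[0,0,-1.1,0,2],[0,0,-1.1,0,2],[0,0,-1.1,0,2]]'
```

```text
time_s: 13.48
position: [0.5296, -0.0478, 0.0651]
tcp_rot: [[0.792, 0.61, -0.001], [0.61, -0.792, 0.0], [-0.001, -0.001, -1.0]]
force: [-0.7, -0.4, -1.4]
opening: 0.363
grasp_force: 29.9
time_s: 13.82
position: [0.53, -0.0478, 0.0545]
tcp_rot: [[0.792, 0.61, -0.0], [0.61, -0.792, 0.0], [0.0, -0.0, -1.0]]
force: [-0.7, 0.8, 0.2]
opening: 0.361
grasp_force: 30.0
```

```bash
python3 -m inch '[[0,0,0,0,4.4],[0,0,0,0,4.4],[0,0,0,0,4.4],[0,0,2,0,4.4],[0,0,5,0,4.4],[0,0,8,0,5],[-2,6,8,0,5],[-4,12,8,0,5],[-6,18,8,0,5],[-8,24,8,0,5]]';python3 -m inch '[[-1,4,0,0,5],[-2.4,8,0,0,5],[-2.4,9.5,0,0,5],[-2.4,9.5,0,0,5],[-2.4,9.5,0,0,5],[-2.4,9.5,0,0,5]]'
```

```text
time_s: 14.65
position: [0.4768, 0.1112, 0.1349]
tcp_rot: [[0.793, 0.609, 0.001], [0.609, -0.793, 0.0], [0.001, 0.001, -1.0]]
force: [-0.1, 0.0, -0.2]
opening: 0.573
grasp_force: 0.0
time_s: 15.15
position: [0.4537, 0.2045, 0.1345]
tcp_rot: [[0.792, 0.61, 0.0], [0.61, -0.792, -0.0], [0.0, 0.001, -1.0]]
force: [-0.3, -0.5, -0.2]
opening: 0.576
grasp_force: 0.0
```

```bash
python3 -m inch '[[-1.4,4,0,0,5],[-2.8,8.2,0,0,5],[-2.8,8.2,0,0,5],[-2.8,8.2,0,0,5],[-2.8,8.2,-3,0,5],[-2.8,8.2,-6,0,5],[-2.8,8.2,-9,0,5],[-2.8,8.2,-10.2,0,5],[-2.8,8.2,-10.2,0,5],[-2.8,8.2,-10.2,0,5]]';python3 -m inch '[[0,0,0,0,2],[0,0,0,0,2],[0,0,0,0,2],[0,0,0,0,2],[0,0,0,0,2],[0,0,0,0,2]]'
```

```text
time_s: 15.98
position: [0.4259, 0.2853, 0.032]
tcp_rot: [[0.794, 0.608, -0.002], [0.608, -0.794, -0.001], [-0.002, -0.0, -1.0]]
force: [-0.4, 0.3, 0.3]
opening: 0.574
grasp_force: 0.0
time_s: 16.48
position: [0.4261, 0.2874, 0.0336]
tcp_rot: [[0.792, 0.61, 0.002], [0.61, -0.792, 0.001], [0.002, 0.001, -1.0]]
force: [0.7, -1.3, 6.3]
opening: 0.359
grasp_force: 30.0
```

```bash
python3 -m inch '[[0,0,4,0,2],[0,0,8,0,2],[0,0,10,0,2],[1.4,-3.7,10,0,2],[2.8,-7.4,10,0,2],[4.2,-11.1,10,0,2],[5.6,-14.8,10,0,2],[7,-18.5,10,0,2],[8.4,-22.2,10,0,2],[9.7,-25.5,10,0,2]]';python3 -m inch '[[1.3,-3.5,0,0,2],[1.3,-3.5,0,0,2],[1.3,-3.5,0,0,2],[1.3,-3.5,-2,0,2],[1.3,-3.5,-4,0,2],[1.3,-3.5,-5,0,2],[1.3,-3.5,-5,0,2],[1.3,-3.5,-5,0,2],[1.3,-3.5,-5,0,2]]'
```

```text
time_s: 17.32
position: [0.5225, 0.0301, 0.1325]
tcp_rot: [[0.793, 0.61, -0.0], [0.61, -0.793, -0.0], [-0.0, -0.0, -1.0]]
force: [0.6, -0.6, -1.1]
opening: 0.36
grasp_force: 30.0
time_s: 18.07
position: [0.5356, -0.0022, 0.0831]
tcp_rot: [[0.792, 0.611, 0.001], [0.611, -0.792, -0.0], [0.001, 0.001, -1.0]]
force: [0.2, -0.4, -1.0]
opening: 0.361
grasp_force: 30.0
```

```bash
python3 -m inch '[[0.1,-0.1,-0.8,0,2],[0.1,-0.1,-1.6,0,2],[0.1,-0.1,-1.6,0,2],[0.1,-0.1,-1.6,0,2]]'; python3 -m inch '[[0,0,-0.7,0,2],[0,0,-1.1,0,2],[0,0,-1.1,0,2],[0,0,-1.1,0,2]]'
```

```text
time_s: 18.4
position: [0.5359, -0.0038, 0.0661]
tcp_rot: [[0.792, 0.61, -0.001], [0.61, -0.792, 0.0], [-0.001, -0.001, -1.0]]
force: [-0.6, -0.4, -0.9]
opening: 0.357
grasp_force: 30.0
time_s: 18.73
position: [0.5364, -0.0039, 0.0554]
tcp_rot: [[0.792, 0.61, 0.0], [0.61, -0.792, 0.0], [0.0, 0.0, -1.0]]
force: [-0.5, -0.2, -0.6]
opening: 0.359
grasp_force: 30.0
```

```bash
python3 -m inch '[[0,0,0,0,4.4],[0,0,0,0,4.4],[0,0,0,0,4.4],[0,0,2,0,4.4],[0,0,5,0,4.4],[0,0,8,0,5],[-0.4,6,8,0,5],[-0.8,12,8,0,5],[-1.2,18,8,0,5],[-1.6,24,8,0,5]]';python3 -m inch '[[0,4,0,0,5],[0,8,0,0,5],[0,10,0,0,5],[0,10,0,0,5],[0,10,0,0,5],[0,10,0,0,5]]'
```

```text
time_s: 19.57
position: [0.525, 0.1638, 0.136]
tcp_rot: [[0.793, 0.609, 0.001], [0.609, -0.793, 0.0], [0.001, 0.0, -1.0]]
force: [0.6, -0.6, -0.1]
opening: 0.575
grasp_force: 0.0
time_s: 20.07
position: [0.5248, 0.2618, 0.1353]
tcp_rot: [[0.792, 0.61, -0.001], [0.61, -0.792, -0.001], [-0.001, 0.0, -1.0]]
force: [0.0, -0.0, 0.4]
opening: 0.575
grasp_force: 0.0
```

```bash
python3 -m inch '[[-0.4,4,0,0,5],[-0.7,8.3,0,0,5],[-0.7,8.3,0,0,5],[-0.7,8.3,0,0,5],[-0.7,8.3,-3,0,5],[-0.7,8.3,-6,0,5],[-0.7,8.3,-9,0,5],[-0.7,8.3,-10.3,0,5],[-0.7,8.3,-10.3,0,5],[-0.7,8.3,-10.3,0,5]]';python3 -m inch '[[0,0,0,0,2],[0,0,0,0,2],[0,0,0,0,2],[0,0,0,0,2],[0,0,0,0,2],[0,0,0,0,2]]'
```

```text
time_s: 20.9
position: [0.5185, 0.3439, 0.0324]
tcp_rot: [[0.793, 0.609, -0.001], [0.609, -0.793, -0.001], [-0.001, -0.0, -1.0]]
force: [0.3, 0.0, -0.0]
opening: 0.578
grasp_force: 0.0
time_s: 21.4
position: [0.5191, 0.346, 0.034]
tcp_rot: [[0.792, 0.61, 0.002], [0.61, -0.792, 0.001], [0.002, 0.001, -1.0]]
force: [0.1, -0.7, 6.1]
opening: 0.354
grasp_force: 29.9
```

```bash
python3 -m inch '[[0,0,4,0,2],[0,0,8,0,2],[0,0,10,0,2],[-0.4,-4,10,0,2],[-0.8,-8,10,0,2],[-1.2,-12,10,0,2],[-1.5,-16,10,0,2],[-1.8,-20,10,0,2],[-2.1,-24,10,0,2],[-2.3,-28,10,0,2]]';python3 -m inch '[[-0.3,-3.5,0,0,2],[-0.3,-6.3,0,0,2],[-0.3,-6.3,0,0,2],[-0.3,-6.3,0,0,2],[-0.3,-6.3,-2,0,2],[-0.3,-6.3,-4,0,2],[-0.3,-6.3,-5,0,2],[-0.3,-6.3,-5,0,2],[-0.3,-6.3,-5,0,2],[-0.3,-6.3,-5,0,2]]'
```

```text
time_s: 22.23
position: [0.4941, 0.064, 0.1324]
tcp_rot: [[0.792, 0.611, -0.001], [0.611, -0.792, 0.0], [-0.001, -0.001, -1.0]]
force: [0.5, -0.6, -1.4]
opening: 0.357
grasp_force: 29.9
time_s: 23.07
position: [0.4927, 0.0031, 0.083]
tcp_rot: [[0.792, 0.611, 0.001], [0.611, -0.792, -0.0], [0.001, 0.001, -1.0]]
force: [0.8, 0.6, -1.3]
opening: 0.354
grasp_force: 29.9
```

```bash
python3 -m inch '[[0,0,-0.8,0,2],[0,0,-1.6,0,2],[0,0,-1.6,0,2],[0,0,-1.6,0,2]]'; python3 -m inch '[[0,0,-0.7,0,2],[0,0,-1.1,0,2],[0,0,-1.1,0,2],[0,0,-1.1,0,2]]'
```

```text
time_s: 23.4
position: [0.4918, 0.0026, 0.0661]
tcp_rot: [[0.792, 0.61, -0.001], [0.61, -0.792, 0.0], [-0.001, -0.001, -1.0]]
force: [0.3, 0.0, -1.3]
opening: 0.358
grasp_force: 29.9
time_s: 23.73
position: [0.4921, 0.0027, 0.0555]
tcp_rot: [[0.793, 0.61, -0.0], [0.61, -0.793, 0.0], [0.0, -0.001, -1.0]]
force: [0.7, 1.6, 0.9]
opening: 0.361
grasp_force: 30.0
```

```bash
python3 -m inch '[[0,0,0,0,4.4],[0,0,0,0,4.4],[0,0,0,0,4.4],[0,0,2,0,4.4],[0,0,5,0,4.4],[0,0,9,0,6],[-1,6,12,0,7],[-3,14,14,0,7],[-5,22,14,0,7],[-6,30,14,0,7]]'; python3 - <<'E'
from h import *
import pickle
I=[]
for n,z,k in(('top',3.5,0),('side',3.5,0)):
    c=cap(n); pickle.dump(c,open(n+"2.pkl","wb"))
t=pickle.load(open("top2.pkl","rb"));s=pickle.load(open("side2.pkl","rb"))
A=cv2.resize(t["image"][238:326,282:382],(400,352),interpolation=cv2.INTER_CUBIC)
B=cv2.resize(t["image"][250:325,425:500],(400,400),interpolation=cv2.INTER_CUBIC)
C=s["image"][225:450,215:365]; C=cv2.resize(C,(400,600),interpolation=cv2.INTER_CUBIC)
d=np.zeros((600,800,3),np.uint8); d[:300,:400]=A[:300]; d[300:,:300]=cv2.resize(B,(300,300)); d[:,400:]=C
cv2.imwrite("pics/p4.png",d)
E
```

```text
time_s: 24.57
position: [0.4596, 0.1603, 0.1859]
tcp_rot: [[0.793, 0.609, 0.003], [0.609, -0.793, 0.0], [0.002, 0.002, -1.0]]
force: [1.4, -0.5, 1.2]
opening: 0.769
grasp_force: 0.0
```

View pics/p4.png

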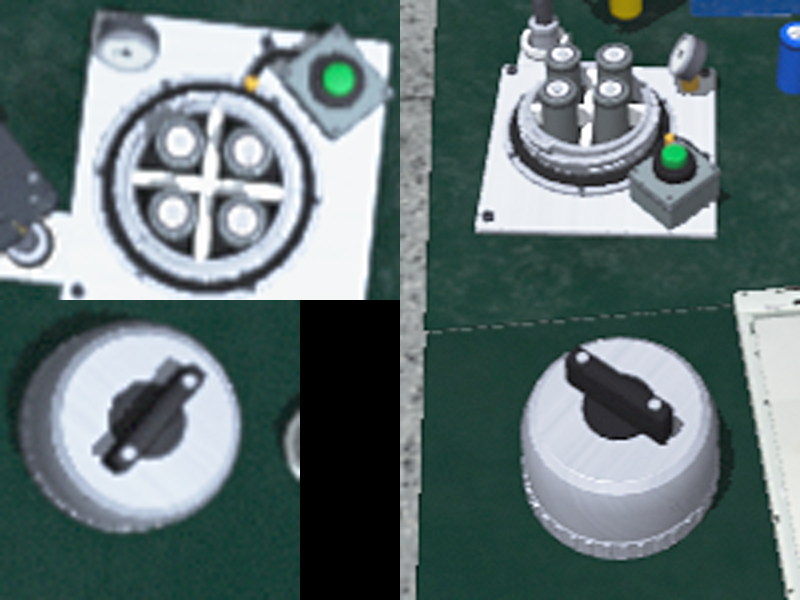

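All four cells stand in their compartments. Handle screws are at p4 (191,381)/(130,452) in top and (654,404)/(582,357) in side. The lid has been knocked aside since the first look, so I measure it afresh.

```bash
cat > lid.py <<'E'
from h import *
t=cap("top");s=cap("side")
def bright(c,p,w=2):
    x,y=[int(round(q)) for q in p]; g=c["image"][y-w:y+w+1,x-w:x+w+1].min(2).astype(float); m=np.clip(g-90,0,None)**1.0
    yy,xx=np.mgrid[-w:w+1,-w:w+1]; return (x+(m*xx).sum()/m.sum(),y+(m*yy).sum()/m.sum())
A=[bright(t,p) for p in((472.4,269.9),(457.1,287.6))];B=[bright(s,p) for p in((309.9,376.2),(282.9,358.6))]
print(np.round(A,1).tolist(),np.round(B,1).tolist())
P=[tri(t,a,s,b) for a,b in zip(A,B)]
for q in P: print(q)
d=P[0][0]-P[1][0]; print("centre",(P[0][0]+P[1][0])/2,"len",np.linalg.norm(d),"yaw",np.degrees(np.arctan2(d[1],d[0])))
W=[onz(t,*a,.109) for a in A]; d=W[0]-W[1]; print("top@109",(W[0]+W[1])/2,np.degrees(np.arctan2(d[1],d[0])))
W=[onz(s,*a,.109) for a in B]; d=W[0]-W[1]; print("side@109",(W[0]+W[1])/2,np.degrees(np.arctan2(d[1],d[0])))
# dark handle mask principal axis in both views
for c,box,n in((t,(262,297,446,482),"top"),(s,(350,392,270,325),"side")):
    g=c["image"].max(2); r0,r1,c0,c1=box; m=np.zeros_like(g); m[r0:r1,c0:c1]=(g[r0:r1,c0:c1]<75)*255
    k=[q for q in cv2.findContours(m,0,1)[0]]; k=max(k,key=cv2.contourArea); print(n,cv2.minAreaRect(k),cv2.contourArea(k))
print(readout.read_state()["position"])
E
python3 lid.py
```

```text
[[472.1, 270.0], [457.0, 288.1]] [[310.1, 376.1], [282.9, 358.4]]
(array([ 0.53503264, -0.37901765,  0.10915366]), np.float64(0.0005158791878955576))
(array([ 0.48942098, -0.33692443,  0.10953571]), np.float64(0.00021486153405869484))
centre [ 0.51222681 -0.35797104  0.10934468] len 0.06206777327738496 yaw -42.70270606635735
top@109 [ 0.51243165 -0.35805688  0.109     ] -42.55796505505751
side@109 [ 0.51204916 -0.35774233  0.109     ] -42.99242404086402
top ((460.8275451660156, 277.5689392089844), (9.135003089904785, 31.972511291503906), 41.633541107177734) 135.0
side ((297.0, 370.5), (41.0, 54.0), 90.0) 903.5
[0.45926651 0.16011843 0.18464527]
```

```bash
python3 - <<'E'
from h import *
import pickle
t=pickle.load(open("top2.pkl","rb"));s=pickle.load(open("side2.pkl","rb"))
p=((208.5)/4-.5+282,(183.5)/4-.5+238)
print("cross@43 top",onz(t,*p,.043))
# pot outline: dark gasket ring outer edge in the top view
for c,n in((t,"top"),(s,"side")):
    o=np.array([.5115,-.0225]); g=cv2.cvtColor(c["image"],cv2.COLOR_BGR2GRAY).astype(np.float32)
    pts=[]
    for a in np.radians(np.arange(0,360,4)):
        rr=np.arange(.056,.090,.0005); q=np.array([proj(c,[o[0]+r*np.cos(a),o[1]+r*np.sin(a),.015]) for r in rr]).astype(np.float32)
        v=cv2.remap(g,q[None,:,0],q[None,:,1],cv2.INTER_LINEAR)[0]; dv=np.gradient(cv2.GaussianBlur(v[None],(9,1),2)[0]); i=dv.argmax()
        if dv[i]>2.5: pts.append([a,rr[i]])
    pts=np.array(pts)
    for _ in range(4):
        M=np.c_[np.cos(pts[:,0]),np.sin(pts[:,0]),np.ones(len(pts))]; x=np.linalg.lstsq(M,pts[:,1],rcond=None)[0]; e=abs(M@x-pts[:,1]); pts=pts[e<max(.0015,2*np.median(e))]
    print(n,"ring",o+x[:2],x[2],len(pts),np.median(e))
E
python3 -m inch '[[0,-4,2,7,8],[0.5,-8,2,14,8],[1,-12,2,21,8],[1.5,-16,2,28,8],[2,-20,2,35,8],[2.5,-24,2,42,8],[3,-28,2,49,8],[3.5,-32,2,56,8],[4,-36,2,63,8],[4.5,-40,2,70,8]]';python3 -m inch '[[0.4,-4,0,7,8],[0.8,-8,0,14,8],[0.8,-11.5,0,21,8],[0.8,-11.5,0,28,8],[0.8,-11.5,0,29.6,8],[0.8,-11.5,0,29.6,8],[0.8,-11.5,0,29.6,8]]'; python3 -c "
from h import *
s=readout.read_state();print(np.degrees(np.arctan2(s['tcp_rot'][1][1],s['tcp_rot'][0][1])),s['joint_positions'],s['moment'])"
```

```text
cross@43 top [ 0.51259366 -0.02173099  0.043     ]
top ring [ 0.51192076 -0.02171115] 0.07285714285714287 84 0.000318185112905954
side ring [ 0.51081441 -0.01945653] 0.07313094726196066 42 0.0005160072705503102
time_s: 25.6
position: [0.4996, -0.2143, 0.204]
tcp_rot: [[-0.212, 0.977, -0.001], [0.977, 0.212, 0.0], [0.0, -0.001, -1.0]]
force: [0.7, -0.4, -0.1]
opening: 0.916
grasp_force: 0.0
time_s: 26.18
position: [0.5075, -0.3269, 0.2038]
tcp_rot: [[-0.663, 0.749, -0.001], [0.749, 0.663, 0.001], [0.001, -0.0, -1.0]]
force: [-0.3, 0.5, -0.0]
opening: 0.918
grasp_force: 0.0
41.49299502109497 [-4.33725258e+01  2.98296614e+01  8.63173158e+01 -2.24795943e-02
  6.39259393e+01 -8.48556110e+01] [ 0.0354446  -0.13463458  0.01187687]
```

```bash
python3 -m inch '[[0.4,-3,0,5.8,7],[0.4,-3,0,5.8,7],[0.4,-3,0,5.8,7],[0.4,-3,0,5.8,7],[0.4,-3,0,5.8,7]]'; python3 lid.py | grep -E "side|^\[\[" ; python3 - <<'E'
from h import *
c=cap('side');cv2.imwrite('pics/p5.png',cv2.resize(c['image'][290:450,210:410],(700,560),interpolation=cv2.INTER_CUBIC))
E
```

```text
time_s: 26.6
position: [0.5125, -0.3545, 0.2043]
tcp_rot: [[-0.737, 0.676, -0.001], [0.676, 0.737, 0.001], [0.001, 0.0, -1.0]]
force: [0.6, 0.9, -0.1]
opening: 0.811
grasp_force: 0.0
[[nan, nan], [456.0, 287.5]] [[310.1, 376.2], [282.9, 358.4]]lid.py:5: RuntimeWarning: invalid value encountered in scalar divide
  yy,xx=np.mgrid[-w:w+1,-w:w+1]; return (x+(m*xx).sum()/m.sum(),y+(m*yy).sum()/m.sum())
Traceback (most recent call last):
  File "lid.py", line 8, in <module>
    P=[tri(t,a,s,b) for a,b in zip(A,B)]
       ~~~^^^^^^^^^
  File "h.py", line 17, in tri
    t=np.linalg.lstsq(np.c_[r1,-r2],o2-o1,rcond=None)[0]
      ~~~~~~~~~~~~~~~^^^^^^^^^^^^^^^^^^^^^^^^^^^^^^^^
numpy.linalg.LinAlgError: SVD did not converge in Linear Least Squares
```

View pics/p5.png

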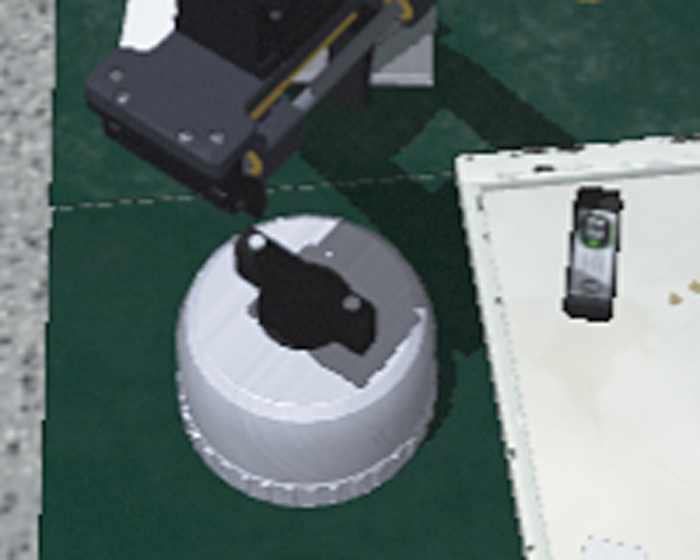

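Lid dots in side view have not moved since measurement; the gripper is above, fingers straddling the bar. Descend.

```bash
python3 -m inch '[[0,-0.1,-3,0,6],[0,-0.1,-6,0,6],[0,-0.1,-8,0,6],[0,-0.1,-8,0,6],[0,-0.1,-8,0,6],[0,-0.1,-8,0,6]]'; python3 -c "
from h import *
s=readout.read_state();print(s['position'],np.degrees(np.arctan2(s['tcp_rot'][1][1],s['tcp_rot'][0][1])),s['moment'])"
```

```text
time_s: 27.25
position: [0.5138, -0.3569, 0.1257]
tcp_rot: [[-0.738, 0.675, 0.002], [0.675, 0.738, -0.002], [-0.002, -0.0, -1.0]]
force: [0.5, 0.4, 0.1]
opening: 0.691
grasp_force: 0.0
[ 0.51375465 -0.35687276  0.12573994] 47.52913238175512 [ 0.00297775 -0.10310217  0.05990262]
```

```bash
python3 -m inch '[[-0.1,-0.1,-2,0,4],[-0.1,-0.1,-3.8,0,4],[-0.1,-0.1,-3.8,0,4],[-0.1,-0.1,-3.8,0,4],[-0.1,-0.1,-3.8,0,4]]'; python3 -m inch '[[0,0,0,0,0.5],[0,0,0,0,0.5],[0,0,0,0,0.5],[0,0,0,0,0.5],[0,0,0,0,0.5],[0,0,0,0,0.5],[0,0,0,0,0.5]]';python3 -c "
from h import *
s=readout.read_state();print(s['position'],np.degrees(np.arctan2(s['tcp_rot'][1][1],s['tcp_rot'][0][1])),s['moment'])"
```

```text
time_s: 27.67
position: [0.513, -0.3583, 0.0884]
tcp_rot: [[-0.738, 0.675, 0.002], [0.675, 0.738, -0.002], [-0.003, -0.0, -1.0]]
force: [-0.1, -0.3, -0.2]
opening: 0.479
grasp_force: 0.0
time_s: 28.25
position: [0.5121, -0.3576, 0.0869]
tcp_rot: [[-0.737, 0.675, 0.0], [0.675, 0.737, -0.0], [-0.001, -0.0, -1.0]]
force: [-0.1, 0.1, 2.6]
opening: 0.183
grasp_force: 30.0
[ 0.51207196 -0.35756083  0.08687431] 47.514646599646056 [ 0.11706742 -0.13949873 -0.03171634]
```

```bash
python3 -m inch '[[0,0,2,0,0.5],[0,0,5,0,0.5],[0,0,8,0,0.5],[0,0,11,0,0.5],[0,3,11,5,0.5],[0,6.5,11,10,0.5],[0,10,11,15,0.5],[0,13.5,11,20,0.5],[0,17,11,25,0.5],[0,20.5,11,30,0.5]]';python3 -m inch '[[0,3.5,0,5,0.5],[0,7,0,10,0.5],[0,10,0,10.5,0.5],[0,12,0,10.5,0.5],[0,13.1,0,10.5,0.5],[0,13.1,0,10.5,0.5],[0,13.1,0,10.5,0.5],[0,13.1,0,10.5,0.5]]';python3 -c "
from h import *
s=readout.read_state();print(s['position'],np.degrees(np.arctan2(s['tcp_rot'][1][1],s['tcp_rot'][0][1])),s['moment'],s['joint_positions'])
c=cap('side');cv2.imwrite('pics/p6.png',cv2.resize(c['image'][130:330,200:400],(600,600),interpolation=cv2.INTER_CUBIC))"
```

```text
time_s: 29.08
position: [0.5106, -0.1503, 0.1955]
tcp_rot: [[-0.977, 0.213, -0.002], [0.213, 0.977, 0.001], [0.003, 0.001, -1.0]]
force: [1.1, 0.1, -3.1]
opening: 0.185
grasp_force: 30.0
time_s: 29.75
position: [0.5121, -0.0225, 0.1963]
tcp_rot: [[-0.999, 0.035, -0.0], [0.035, 0.999, -0.001], [0.0, -0.001, -1.0]]
force: [-0.5, -0.2, -3.7]
opening: 0.18
grasp_force: 30.0
[ 0.51213888 -0.02252392  0.19628417] 87.97919783395402 [ 0.06367802 -0.16032456 -0.07647794] [-1.49956938e+01  2.36943834e+01  9.97071896e+01 -5.45481644e-02
  5.65905451e+01 -1.02944859e+02]
```

View pics/p6.png

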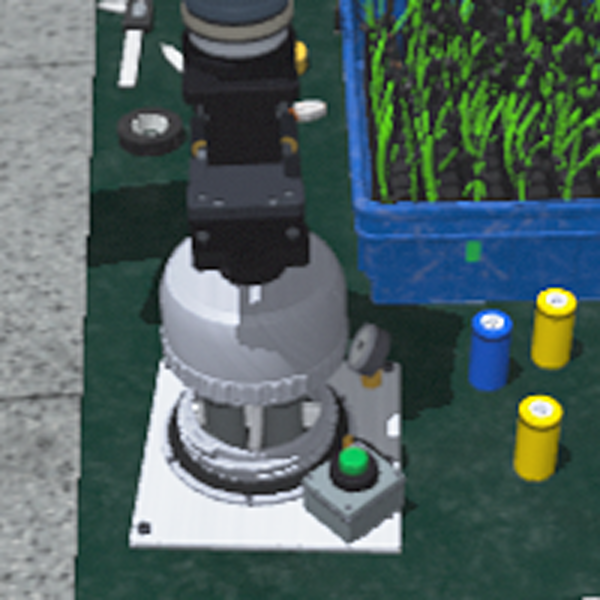

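Lid is held level and centred over the pot, with the gauge and box clear. Lower it until the lugs rest.

```bash
python3 -m inch '[[0,0.1,-2,0,0.5],[0,0.1,-4,0,0.5],[0,0.1,-5.5,0,0.5],[0,0.1,-6.5,0,0.5],[0,0.1,-6.5,0,0.5],[0,0.1,-6.5,0,0.5]]'; python3 -m inch '[[0,0,-0.5,0,0.5],[0,0,-0.5,0,0.5],[0,0,-0.5,0,0.5]]'; python3 -m inch '[[0,0,-0.4,0,0.5],[0,0,-0.4,0,0.5],[0,0,-0.4,0,0.5]]'; python3 -c "
from h import *
s=readout.read_state();print(s['position'],np.degrees(np.arctan2(s['tcp_rot'][1][1],s['tcp_rot'][0][1])),s['moment'])"
```

```text
time_s: 30.3
position: [0.512, -0.0212, 0.1313]
tcp_rot: [[-0.999, 0.036, -0.001], [0.036, 0.999, 0.0], [0.001, 0.0, -1.0]]
force: [0.3, -0.3, -3.2]
opening: 0.184
grasp_force: 30.0
time_s: 30.55
position: [0.5122, -0.0205, 0.127]
tcp_rot: [[-0.999, 0.035, 0.001], [0.035, 0.999, -0.0], [-0.001, -0.0, -1.0]]
force: [0.1, -0.4, -4.5]
opening: 0.18
grasp_force: 30.0
time_s: 30.8
position: [0.5116, -0.0202, 0.1225]
tcp_rot: [[-0.999, 0.035, -0.0], [0.035, 0.999, 0.0], [0.0, 0.0, -1.0]]
force: [-0.5, -0.4, -4.6]
opening: 0.179
grasp_force: 30.0
[ 0.51164697 -0.02021748  0.12248169] 88.02186373470639 [ 0.09264516  0.02404517 -0.00519716]
```

```bash
python3 -m inch '[[0,-0.1,-0.3,0,0.5],[0,-0.1,-0.3,0,0.5],[0,-0.1,-0.3,0,0.5]]'; python3 -m inch '[[0,0,-0.3,0,0.5],[0,0,-0.3,0,0.5],[0,0,-0.3,0,0.5]]'
```

```text
time_s: 31.05
position: [0.512, -0.0214, 0.1193]
tcp_rot: [[-0.999, 0.035, -0.0], [0.035, 0.999, 0.0], [0.0, 0.0, -1.0]]
force: [-0.1, 0.2, -3.6]
opening: 0.184
grasp_force: 30.0
time_s: 31.3
position: [0.5124, -0.0215, 0.117]
tcp_rot: [[-0.999, 0.035, 0.001], [0.035, 0.999, -0.0], [-0.001, -0.0, -1.0]]
force: [0.2, 0.2, 1.1]
opening: 0.175
grasp_force: 30.0
```

```bash
python3 -m inch '[[0,0,-0.2,0,0.5],[0,0,-0.2,0,0.5],[0,0,-0.2,0,0.5]]'
```

```text
time_s: 31.55
position: [0.513, -0.0215, 0.1165]
tcp_rot: [[-0.999, 0.035, 0.003], [0.035, 0.999, -0.001], [-0.003, -0.001, -1.0]]
force: [-1.1, 0.5, 12.4]
opening: 0.187
grasp_force: 30.0
```

Contact at lid origin about 30 mm matches the text's "10 mm above its seat", so the lugs sit just before the entries. Turning clockwise, following the pitch down (0.8 mm per 10°).

```bash
python3 -m inch '[[-0.05,0,0.15,0,0.5],[-0.05,0,0.11,-5,0.5],[-0.05,0,0.07,-10,0.5],[-0.05,0,0.03,-15,0.5],[-0.05,0,-0.01,-20,0.5],[-0.05,0,-0.01,-20,0.5]]'; python3 -c "
from h import *
s=readout.read_state();print(s['position'],np.degrees(np.arctan2(s['tcp_rot'][1][1],s['tcp_rot'][0][1])),s['moment'])"
```

```text
time_s: 32.05
position: [0.5123, -0.0216, 0.1151]
tcp_rot: [[-0.926, 0.376, 0.002], [0.376, 0.926, -0.0], [-0.002, 0.0, -1.0]]
force: [0.1, 0.1, 4.1]
opening: 0.18
grasp_force: 30.0
[ 0.51226423 -0.02155841  0.1151421 ] 67.8878901190908 [ 0.121079   -0.03595077 -0.21469138]
```

```bash
python3 -m inch '[[-0.05,0,-0.04,-5,0.5],[-0.05,0,-0.08,-10,0.5],[-0.05,0,-0.12,-15,0.5],[-0.05,0,-0.16,-20,0.5],[-0.05,0,-0.2,-25,0.5],[-0.05,0,-0.24,-30,0.5],[-0.05,0,-0.24,-30,0.5]]'; python3 -c "
from h import *
s=readout.read_state();print(s['position'],np.degrees(np.arctan2(s['tcp_rot'][1][1],s['tcp_rot'][0][1])),s['moment'],s['joint_positions'][5])
c=cap('side');cv2.imwrite('pics/p7.png',cv2.resize(c['image'][170:330,220:380],(600,600),interpolation=cv2.INTER_CUBIC))"
```

```text
time_s: 32.63
position: [0.5119, -0.0217, 0.1128]
tcp_rot: [[-0.615, 0.789, 0.002], [0.789, 0.615, -0.001], [-0.002, 0.002, -1.0]]
force: [-0.6, 0.1, 6.1]
opening: 0.181
grasp_force: 30.0
[ 0.51190282 -0.02166509  0.11276637] 37.95264563269932 [-0.01155727 -0.05161842 -0.28114031] -52.89413140637119
```

View pics/p7.png

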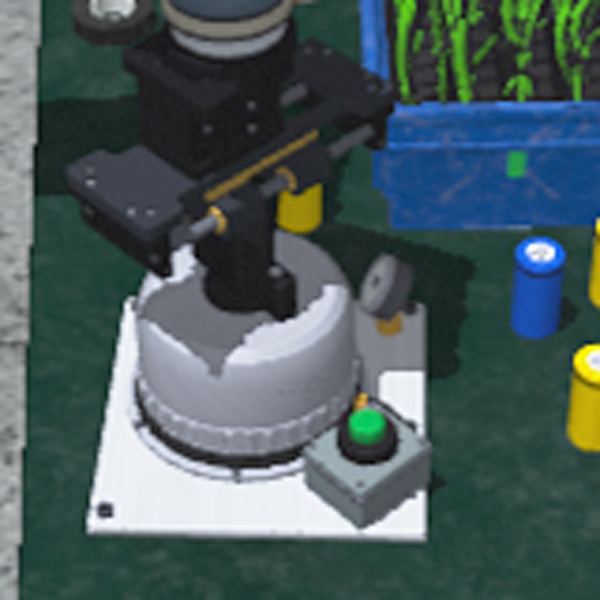

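```bash
python3 -m inch '[[0,0,0.05,-5,0.5],[0,0,0.01,-10,0.5],[0,0,-0.05,-17,0.5],[0,0,-0.1,-24,0.5],[0,0,-0.16,-31,0.5],[0,0,-0.21,-38,0.5],[0,0,-0.27,-45,0.5],[0,0,-0.31,-50,0.5],[0,0,-0.31,-50,0.5]]'; python3 -c "
from h import *
s=readout.read_state();print(s['position'],np.degrees(np.arctan2(s['tcp_rot'][1][1],s['tcp_rot'][0][1])),s['moment'],s['joint_positions'][5])"
```

```text
time_s: 33.43
position: [0.5106, -0.0212, 0.1082]
tcp_rot: [[0.207, 0.978, -0.001], [0.978, -0.207, 0.0], [0.0, -0.001, -1.0]]
force: [-0.1, 0.6, -5.3]
opening: 0.184
grasp_force: 30.0
[ 0.51063988 -0.0212298   0.10824417] -11.964019937448038 [ 0.05631482 -0.19232086 -0.05447932] -2.9792648608432755
```

```bash
python3 -m inch '[[0.05,0,-0.04,-7,0.5],[0.05,0,-0.08,-14,0.5],[0.05,0,-0.12,-21,0.5],[0.05,0,-0.15,-28,0.5],[0.05,0,-0.15,-28,0.5]]'; python3 -c "
from h import *
s=readout.read_state();print(s['position'],np.degrees(np.arctan2(s['tcp_rot'][1][1],s['tcp_rot'][0][1])),s['moment'],s['joint_positions'][5])"
```

```text
time_s: 33.85
position: [0.5111, -0.0214, 0.107]
tcp_rot: [[0.641, 0.767, -0.001], [0.767, -0.641, 0.0], [-0.0, -0.001, -1.0]]
force: [-1.0, -0.2, -3.4]
opening: 0.182
grasp_force: 30.0
[ 0.51114964 -0.02138055  0.10695426] -39.89581673748084 [-0.09633463 -0.04857789  0.0534231 ] 24.980241659345676
```

```bash
python3 -m inch '[[0,0,0,-7,0.5],[0,0,0,-14,0.5],[0,0,0,-20,0.5],[0,0,0,-20,0.5]]'; python3 -c "
from h import *
s=readout.read_state();print(s['position'],np.degrees(np.arctan2(s['tcp_rot'][1][1],s['tcp_rot'][0][1])),s['moment'],s['joint_positions'][5])
c=cap('side');cv2.imwrite('pics/p8.png',cv2.resize(c['image'][170:330,220:380],(600,600),interpolation=cv2.INTER_CUBIC))"
```

```text
time_s: 34.18
position: [0.5111, -0.0213, 0.1071]
tcp_rot: [[0.864, 0.503, -0.001], [0.503, -0.864, 0.0], [-0.001, -0.001, -1.0]]
force: [-0.3, -1.2, -3.7]
opening: 0.18
grasp_force: 30.0
[ 0.51111097 -0.02134337  0.10706868] -59.77700112873656 [-0.01506388 -0.06211206  0.03130052] 44.85594370846015
```

View pics/p8.png

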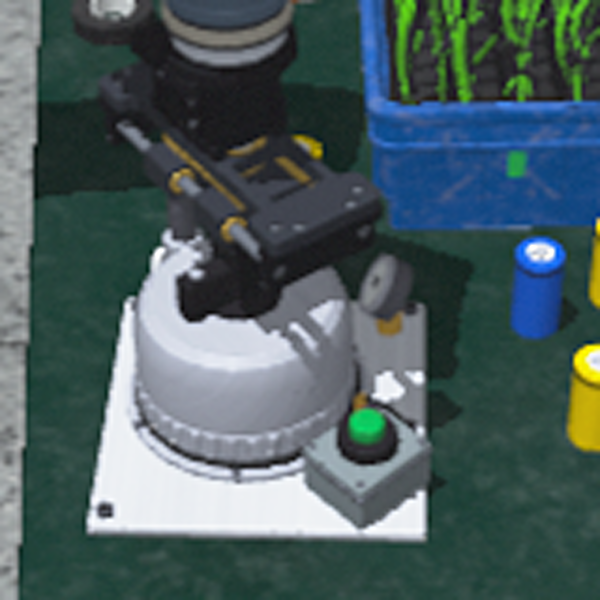

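Lid is level and low on the gasket, the bar still turning with the fingers. About 142° past entry, effort still low. Small steps now.

```bash
cat > st.py <<'E'
from h import *
s=readout.read_state();print("=>",np.round(s['position'],4),round(np.degrees(np.arctan2(s['tcp_rot'][1][1],s['tcp_rot'][0][1])),2),"F",np.round(s['force'],1),"Mz",np.round(s['moment'][2],3))
E
for i in 1 ; do python3 -m inch '[[0,0,0,-4,0.5],[0,0,0,-4,0.5],[0,0,0,-4,0.5]]' >/dev/null; python3 st.py;  python3 -m inch '[[0,0,0,0,0.5]]' >/dev/null; python3 st.py; python3 -m inch '[[0,0,-0.02,-4,0.5],[0,0,-0.02,-4,0.5],[0,0,-0.02,-4,0.5]]' >/dev/null; python3 st.py;  python3 -m inch '[[0,0,0,0,0.5]]' >/dev/null; python3 st.py; done
```

```text
=> [ 0.511  -0.0213  0.1071] -63.69 F [-0.1 -0.4 -4.7] Mz -0.039
=> [ 0.511  -0.0213  0.1071] -63.76 F [-0.4 -0.1 -7.2] Mz -0.007
=> [ 0.511  -0.0213  0.1069] -67.82 F [ 0.2 -0.1 -8.5] Mz -0.086
=> [ 0.511  -0.0213  0.1069] -67.86 F [-0.2  0.3 -7.8] Mz -0.025
```

```bash
python3 -m inch '[[0,0,-0.06,-3,0.5],[0,0,-0.06,-3,0.5],[0,0,-0.06,-3,0.5]]' >/dev/null; python3 st.py;  python3 -m inch '[[0,0,0,0,0.5]]' >/dev/null; python3 st.py; python3 -m inch '[[0,0,-0.03,-3,0.5],[0,0,-0.03,-3,0.5],[0,0,-0.03,-3,0.5]]' >/dev/null; python3 st.py;  python3 -m inch '[[0,0,0,0,0.5]]' >/dev/null; python3 st.py
```

```text
=> [ 0.5114 -0.0214  0.1066] -70.89 F [-0.2 -1.  -6.9] Mz -0.128
=> [ 0.5114 -0.0214  0.1066] -70.92 F [ 0.   0.  -7.9] Mz -0.076
=> [ 0.5116 -0.0215  0.1064] -73.92 F [ 0.4 -0.  -5.6] Mz -0.191
=> [ 0.5116 -0.0214  0.1064] -73.93 F [ 0.   0.2 -5.5] Mz -0.142
```

```bash
python3 -m inch '[[0,0,-0.03,-3,0.5],[0,0,-0.03,-3,0.5],[0,0,-0.03,-3,0.5]]' >/dev/null; python3 st.py;  python3 -m inch '[[0,0,0,0,0.5]]' >/dev/null; python3 st.py; python3 -m inch '[[0,0,-0.02,-2,0.5],[0,0,-0.02,-2,0.5],[0,0,-0.02,-2,0.5]]' >/dev/null; python3 st.py;  python3 -m inch '[[0,0,0,0,0.5]]' >/dev/null; python3 st.py
```

```text
=> [ 0.5117 -0.0215  0.1062] -76.92 F [ 0.  -0.8 -3.9] Mz -0.161
=> [ 0.5117 -0.0215  0.1062] -76.95 F [ 0.1  0.3 -4.1] Mz -0.16
=> [ 0.5117 -0.0215  0.1061] -78.91 F [ 0.8 -0.5 -2.7] Mz 0.027
=> [ 0.5117 -0.0215  0.1061] -78.93 F [ 1.  -0.7 -3.4] Mz 0.017
```

```bash
python3 -m inch '[[0,0,0,0,0.5],[0,0,0,0,0.5]]'|tail -2; python3 st.py; python3 -m inch '[[0,0,-0.01,-1.5,0.5],[0,0,-0.01,-1.5,0.5]]' |tail -2; python3 st.py; python3 -m inch '[[0,0,0,-1,0.5],[0,0,0,-1,0.5]]' |tail -2;  python3 st.py;python3 -m inch '[[0,0,0,0,0.5]]'|tail -2;  python3 st.py
```

```text
opening: 0.183
grasp_force: 30.0
=> [ 0.5117 -0.0215  0.1061] -78.96 F [ 0.7  0.  -1.5] Mz 0.056
opening: 0.185
grasp_force: 30.0
=> [ 0.5117 -0.0215  0.1059] -80.45 F [ 0.7 -0.8 -1.7] Mz 0.073
opening: 0.182
grasp_force: 30.0
=> [ 0.5117 -0.0214  0.1059] -81.48 F [ 0.7 -0.2 -0.7] Mz 0.183
opening: 0.178
grasp_force: 30.0
=> [ 0.5117 -0.0214  0.1059] -81.47 F [ 1.  -0.3  0.2] Mz 0.184
```

```bash
python3 -m inch '[[0,0,-0.01,-1,0.5],[0,0,-0.01,-1,0.5]]' |tail -2; python3 st.py; python3 -m inch '[[0,0,0,-1,0.5],[0,0,0,-1,0.5]]' |tail -2;  python3 st.py;python3 -m inch '[[0,0,0,0,0.5],[0,0,0,0,0.5]]'|tail -2;  python3 st.py
```

```text
opening: 0.183
grasp_force: 30.0
=> [ 0.5116 -0.0214  0.1058] -82.52 F [ 0.8 -0.6 -0.3] Mz 0.214
opening: 0.184
grasp_force: 30.0
=> [ 0.5116 -0.0214  0.1057] -83.53 F [0.5 0.3 0.1] Mz 0.287
opening: 0.182
grasp_force: 30.0
=> [ 0.5116 -0.0214  0.1057] -83.5 F [0.1 0.8 0.7] Mz 0.26
```

Turning effort rose to about 0.28 N·m at ~2.9 rad past entry, about 1.2 mm squeeze by z. I stop here, release, back off and look.

```bash
python3 -m inch '[[0,0,0,0,3],[0,0,0,0,4],[0,0,0,0,4],[0,0,0,0,4],[0,0,2,0,4],[0,0,5,0,4],[0,0,8,0,4],[0,0,11,0,3],[0,0,11,-7,2],[0,0,11,-14,1]]'|head -2; python3 -m inch '[[1,-1.5,0,-7,0],[2,-3,0,-14,0],[3,-4,0,-21,0],[4,-5,0,-28,0],[5,-6,0,-35,0],[6,-7.5,0,-42,0],[6.6,-8.7,0,-45,0],[6.6,-8.7,0,-45,0],[6.6,-8.7,0,-45,0]]' | head -2; python3 -c "
from h import *
c=cap('side');cv2.imwrite('pics/p9.png',cv2.resize(c['image'][170:330,220:380],(600,600),interpolation=cv2.INTER_CUBIC))";python3 st.py
```

```text
time_s: 38.15
position: [0.5127, -0.0216, 0.2179]
time_s: 38.9
position: [0.577, -0.1085, 0.2152]
=> [ 0.5765 -0.1078  0.2152] -142.44 F [-0.7 -0.1 -0. ] Mz 0.013
```

View pics/p9.png

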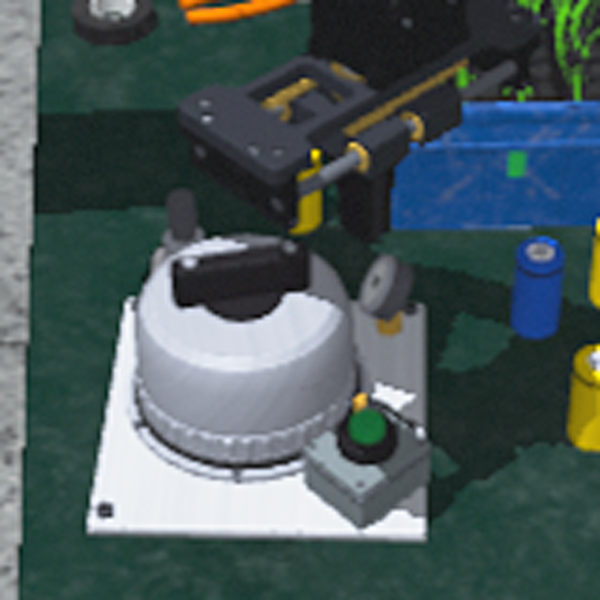

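Lid is seated level, released, the bar dots at (190,262)/(288,246); button at (368,425). I check the bar's yaw and height, then come down to the button.

```bash
python3 - <<'E'
from h import *
c=cap('side'); P=[onz(c,220+(u+.5)/3.75-.5,170+(v+.5)/3.75-.5,.1278) for u,v in((190,262),(288,246))]
d=P[1]-P[0]; print((P[0]+P[1])/2,np.linalg.norm(d),np.degrees(np.arctan2(d[1],d[0])))
E
python3 -m inch '[[0.2,-0.1,-3,0,0],[0.2,-0.1,-6,0,0],[0.2,-0.1,-9,0,0],[0.2,-0.1,-12,0,0],[0.2,-0.1,-14,0,0],[0.2,-0.1,-14,0,0],[0.2,-0.1,-14,0,0],[0.2,-0.1,-14,0,0]]'|head -2; python3 st.py
```

```text
[ 0.50994384 -0.02115733  0.1278    ] 0.06057915331371699 8.038720332642463
time_s: 39.67
position: [0.5801, -0.1092, 0.0769]
=> [ 0.5801 -0.1092  0.0769] -142.44 F [ 1.3 -0.5  0.3] Mz -0.001
```

```bash
python3 -m inch '[[-0.1,0,-0.6,0,0],[-0.1,0,-1.1,0,0],[-0.1,0,-1.1,0,0],[-0.1,0,-1.1,0,0]]'>/dev/null; python3 st.py;  python3 -m inch '[[0,0,-0.3,0,0],[0,0,-0.3,0,0],[0,0,-0.3,0,0]]'>/dev/null; python3 st.py; python3 -m inch '[[0,0,-0.3,0,0],[0,0,-0.3,0,0],[0,0,-0.3,0,0]]'>/dev/null; python3 st.py
```

```text
=> [ 0.5794 -0.1097  0.0655] -142.5 F [ 1.1 -0.1  3.5] Mz -0.029
=> [ 0.5794 -0.1097  0.0624] -142.5 F [0.9 0.2 5.3] Mz -0.001
=> [ 0.5795 -0.1097  0.0621] -142.48 F [-3.5  2.  22.7] Mz -0.001
```

```bash
for i in 1; do python3 -m inch '[[0,0,0.2,0,0],[0,0,0.2,0,0]]'>/dev/null; python3 st.py; python3 -m inch '[[0,0,0.2,0,0],[0,0,0.2,0,0]]'>/dev/null; python3 st.py; python3 -m inch '[[0,0,0.15,0,0],[0,0,0.15,0,0]]'>/dev/null; python3 st.py; python3 -m inch '[[0,0,0.15,0,0],[0,0,0.15,0,0]]'>/dev/null; python3 st.py; python3 -m inch '[[0,0,0.15,0,0],[0,0,0.15,0,0]]'>/dev/null; python3 st.py; python3 -m inch '[[0,0,0.15,0,0],[0,0,0.15,0,0]]'>/dev/null; python3 st.py; done
```

```text
=> [ 0.5794 -0.1097  0.0623] -142.49 F [ 0.7  0.2 10.1] Mz 0.021
=> [ 0.5794 -0.1097  0.0636] -142.5 F [1.3 1.  4.1] Mz -0.022
=> [ 0.5793 -0.1096  0.0645] -142.5 F [1.5 0.3 3.4] Mz 0.038
=> [ 0.5787 -0.1096  0.0656] -142.49 F [2.7 0.9 1.8] Mz 0.038
=> [ 0.5779 -0.1094  0.0669] -142.48 F [ 0.6 -0.3  1.4] Mz 0.055
=> [ 0.5771 -0.1089  0.0681] -142.48 F [0.3 0.2 0. ] Mz -0.028
```

The spring force ran linearly from 0 at z≈67 mm to about 5 N at 62.3 mm, then a hard stop at 23 N: the button went its full 5 mm. Retreat and take a last look.

```bash
python3 -m inch '[[0,0,3,0,0],[0,0,7,0,0],[0,0,11,0,0],[0,0,15,0,0],[0,-4,15,0,0],[0,-8,15,0,0],[0,-12,15,0,0],[0,-16,15,0,0],[0,-16,15,0,0],[0,-16,15,0,0]]'; python3 - <<'E'
from h import *
t=cap('top')['image'];s=cap('side')['image']
d=np.zeros((520,800,3),np.uint8); d[:,:400]=cv2.resize(s[130:338,205:365],(400,520)); d[:360,400:]=cv2.resize(t[235:343,270:390],(400,360))
cv2.imwrite('pics/p10.png',d)
E
```

```text
time_s: 42.33
position: [0.5771, -0.2712, 0.2175]
tcp_rot: [[0.606, -0.796, -0.002], [-0.796, -0.606, 0.002], [-0.003, 0.001, -1.0]]
force: [-0.7, 0.8, 0.3]
opening: 0.006
grasp_force: 0.0
```

View pics/p10.png

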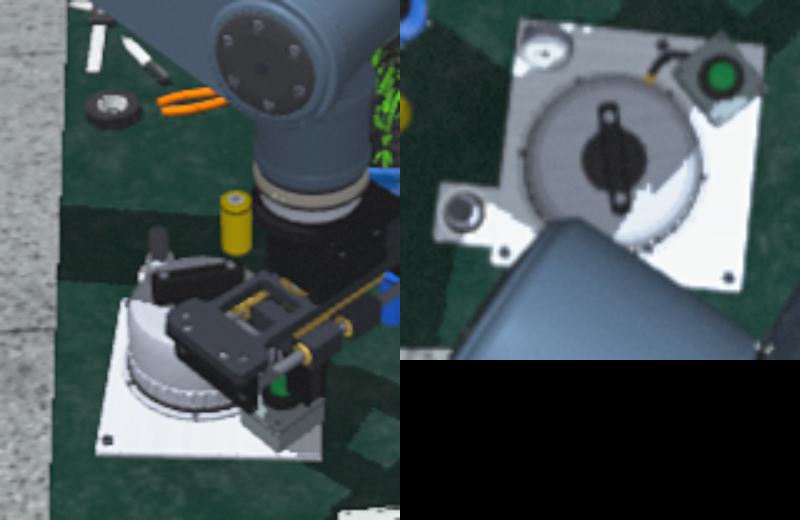

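Lid seated concentrically (615,160), slug in its cup (462,212), button free (720,77), robot clear. Handing in.

```bash
python3 -c "
from rig import bot
print(bot.hand_in())"
```

```text
the job is handed in; nothing more can be done
None
```

The job is handed in (the hand-in returned no verdict): slug in its cup, all four cells upright in the pot, lid screwed snug at about 0.27 N·m (roughly 1.2 mm of gasket squeeze, judged from wrist readings), lid released, and the start button pressed to its stop.

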